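# Stand the cover panel in the inspection frame and slide the keeper over it

### The job

Tip the cover panel up off its rest so that it stands on its lower edge, leaning back flush against the frame's fence. Then slide the black keeper along the fence's top rail until it is centred on the middle of the panel, and let go. Leave the tray, bottle and screwdriver where they are.

Things in the scene. Friction and masses are not known exactly. Their poses are not given: they have to be found in the camera images.
- frame: Inspection frame, fixed to the bench. Origin: on the bench surface, at the foot line of its fence, midway along it; x points across the fence, away from the robot; y along the fence; z up. Grey bed 6 mm thick, x -145 to +65, y -185 to +185 mm. The fence's face towards -x starts at x = 0 at the bed's top and leans back (to +x) by 0.14 rad.
- rail_mid (a point): Middle of the top of the fence's top rail, 115 mm above the bench. The fence is an open aluminium frame 360 mm long: foot bar 26 mm high, top rail 86 to 110 mm up the slope and 14 mm thick, two end posts; open in between.
- rest_mid (a point): On the axis of the panel rest, 38 mm above the bench: a 12 mm round steel rod parallel to the fence, at frame x = -64, y = -100 to +150 mm. The panel lies on this rod at the start.
- panel: White metal cover panel, loose, 130 mm wide (its y, parallel to the fence), 110 mm tall (its z), 8 mm thick (its x), about 0.3 kg, with dark screw holes at the corners and a larger one in the middle near the top edge. Origin: middle of its lower edge. It starts sloping, 35 degrees from level, top edge towards the robot, lower edge on the bed at most 4 mm from the fence's foot.
- panel_top (a point): Middle of the panel's top edge, 110 mm from its origin. At the start it overhangs the rest rod by about 40 mm, at frame x about -95; its underside there is about 69 mm above the bench. Lifting this edge from below and pushing it in an arc towards the fence (a few N) tips the panel up about its lower edge; a merely level push can jam.
- keeper (a joint): Travel of the keeper along the top rail in m, 0 to 0.27, growing towards frame +y; at value q its middle is at frame y = q - 0.135. It starts near 0, beside the panel and clear of its path, and stays where it is left (about 2 N of friction).
- keeper_grip (a point): Centre of the top of the keeper's grip, 166 mm above the bench, at frame x = +30 mm. The grip is a black block 26 x 26 mm, 36 mm tall (130 to 166 mm above the bench), on a 10 mm thick bridge (120 to 130 mm) that reaches over the rail towards frame -x.
- tongue (a point): Lower end of the keeper's tongue, 93 mm above the bench at frame x = -10 mm: 26 mm wide, 6 mm thick, hanging from the bridge. It passes in front of the upright panel's top edge with several mm to spare and so keeps the panel from falling.
- tray: Bystander: white open tray 200 x 140 x 45 mm, loose. Origin: centre of underside.
- bottle: Bystander: brown bottle, 56 mm diameter, 120 mm tall, loose. Origin: centre of underside.
- screwdriver: Bystander: screwdriver 180 mm long lying on the bench. Origin near its middle.
Not all that is in view belongs to the job. What is shaped like the panel but yellow is not meant.

How it is judged:
By the outcome, as a careful person would: the job done as asked, in the order asked, and still so for the second after the job is handed in, with the robot touching nothing.
It also fails if it takes over 58 s, if anything falls off the work surface, if the arm or the gripper's body presses on something with over 40 N, if the wrist force passes 120 N, or if a joint passes its speed limit or range.

### The arm

A 6-joint arm with a two-finger parallel gripper is mounted at the origin on the work surface. World frame = base frame: x ahead of the robot, y to its left, z up, the work surface at z = 0. Lengths are in m, angles in rad, forces in N, time in s.
With the tool pointing down it reaches from about 0.375 to 0.9 m from the base axis. Payload 3.1 kg.
Tool frame: the origin (TCP) lies midway between the tips of the shut fingers; the grasp point (between the pads) lies 19 mm behind it (pinch_z is the distance from the TCP to the grasp point, in m); z points along the fingers, y is the line along which they close (so a half turn about z gives the same grasp; the last joint's range is limited). The gripper opens to 85 mm and grips with 20 to 120 N. Pads are 22 mm wide; open, the fingers measure 114 mm over their backs; the gripper's body (76 mm by 85 mm) begins 54 mm behind the grasp point. The pads swing forward as they close: fully open they stand 13 mm farther back than shut.
Start: joints at [1.048, 0.527, 1.433, -0, 1.181, -0.178], TCP at [0.211, 0.588, 0.231] pointing down, gripper open.
Joint ranges: [-3.08, 3.08], [-0.75, 2.2], [0.22, 2.44], [-1.43, 4.57], [0, 2.65], [-2.85, 2.85]. Speed limits (rad/s): [2.79, 2.79, 3.14, 3.14, 3.14, 3.14].

### API

Orientations are given as a unit quaternion [x, y, z, w].
In Python, from station import sense, snapshot, camera_params, sign_off, pinch_z gives the robot as it stands. The module is installed in compiled form; this text tells all that it offers.
- The arm moves only by the shell command python3 -m handwheel 'ROWS' [FORCE]. ROWS is JSON, a list that holds one entry, the list of rows, each a list of 7 numbers: the turn, a rotation vector about the tool's x, y, z in degrees, then the shift along the tool's x, y, z in m, then the opening, from 0 (shut) to 1 (fully open). A call has 1 to 20 rows; each row shifts and turns the commanded pose from where the row before left it, along the tool's axes as they then stand; what a row does not reach is not made up. A row lasts 1/8 s, in which the tool goes at most 62.5 mm and 10.7 degrees, less where a joint would pass 70% of its speed; a pose out of reach is approached as far as the arm can. A call with a gripper value outside its range is refused whole. The fingers move at their own pace and stop on an object; FORCE is the grip in N (left out, the last holds). Time passes only in rows, so rows that do not move let the fingers close. It gives the time, the measured TCP pose, the force, the opening and the grip force at its end, in the units of the state.
- sense(): the state, without advancing time (a new reading comes with each control period).
- snapshot(name): name is "side" or "top" or "wrist"; returns the picture (400x640x3 uint8, red, green, blue); there is no depth.
- camera_params(name): a dict with "fx", "fy", "cx", "cy" (pixels), "world_to_cam" (4x4, takes a point from world to camera coordinates); the wrist camera has in their place "mount" (4x4, takes a point from camera to tool coordinates, whose origin is the TCP and whose axes are the flange's). Camera axes: x right, y down, z forward; pixel columns grow to the right and rows downward; lengths in m; the calibration is good to about 2 mm. A picture is of the moment at which its call begins: read the wrist's pose just before it. camera_params takes no time and is no camera call.
- sign_off(): hands the job in; it is judged then, once.
The state is a dict: "t": time; "q": joint angles; "qd": joint speeds; "tau": joint torques, N m; "tcp_pos": TCP position; "tool_rot": TCP orientation; "force": force on the tool from outside, world axes, zero at the start; "ft_torque": the same for the moment, N m; "finger_gap": opening from 0.0 (shut) to 1.0 (fully open); "gripper_force": force on a finger pad.
Only numpy, scipy, OpenCV 4.12 (cv2) and the standard library are available. Lean on these libraries where they do the work, as an engineer would, in place of code of your own. Each camera call takes 0.05 s, during which the arm holds its last target. There are 200 camera calls.

## Working session

There is one attempt and no reset: what is moved stays moved. The work goes in short steps, Python scripts to look and compute and a shell command to move; the robot and the scene stay as the last step left them, time stands still between calls to the robot, and variables do not carry over. Pictures are saved under pics/ and viewed, at most 10 in all, crops included, and the job is handed in when it is done.

```bash
mkdir -p pics
python3 - <<'E'
from station import *
import cv2,numpy as np
s=sense();print(s['tcp_pos'],s['tool_rot'],s['t'],pinch_z)
for n in('top','side'):
    cv2.imwrite(f'pics/{n}0.png',snapshot(n)[:,:,::-1]);c=camera_params(n);print(n,c['fx'],c['fy'],c['cx'],c['cy'],np.round(c['world_to_cam'],4).tolist())
E
```

```text
[0.21086863 0.58758634 0.23031743] [ 1.71545106e-01  9.85175665e-01 -1.02467589e-03 -3.67337217e-04] 0.0 0.0187
top 428.48837123437596 428.48837123437596 314.89442377282467 186.76475635773232 [[-0.0187, -0.9996, 0.0197, -0.0024], [-0.9915, 0.016, -0.1289, 0.5793], [0.1285, -0.022, -0.9915, 1.4959], [0.0, 0.0, 0.0, 1.0]]
side 410.2039169241969 410.2039169241969 324.6022034102695 200.24350377875143 [[0.9762, -0.2168, 0.0023, -0.5309], [-0.1385, -0.6314, -0.763, 0.1565], [0.1669, 0.7445, -0.6464, 1.3993], [0.0, 0.0, 0.0, 1.0]]
```

View pics/top0.png

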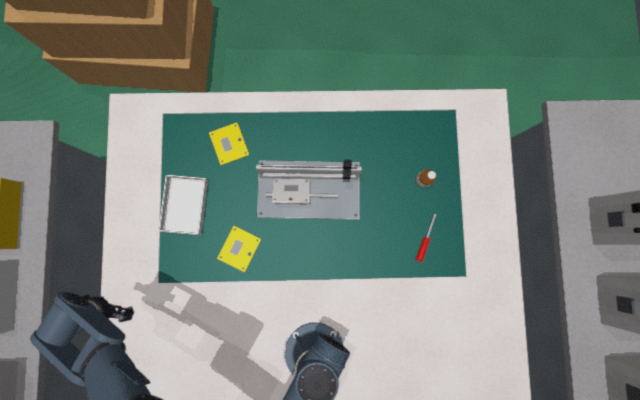

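View pics/side0.png

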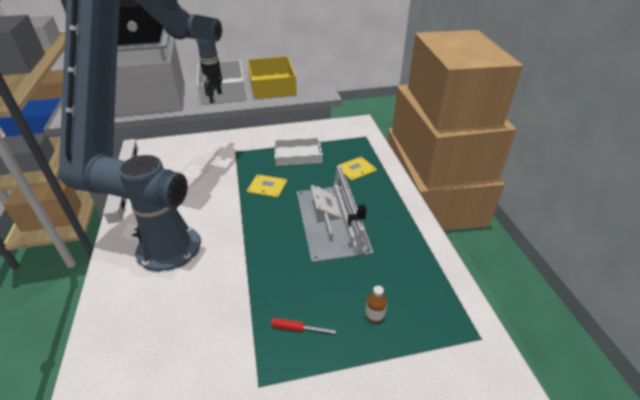

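Top: frame bed spans about (258-360, 161-218), panel about (291,191), keeper (347,170). Side: keeper (360,213), panel (325,200). I'll enlarge both.

Run:
```python
import cv2,numpy as np
a=cv2.imread('pics/top0.png')[152:227,250:370];b=cv2.imread('pics/side0.png')[165:265,290:380]
a=cv2.resize(a,None,fx=6,fy=6,interpolation=cv2.INTER_CUBIC)
cv2.imwrite('pics/top0c.png',a)
```

```text
(no output)
```

View pics/top0c.png

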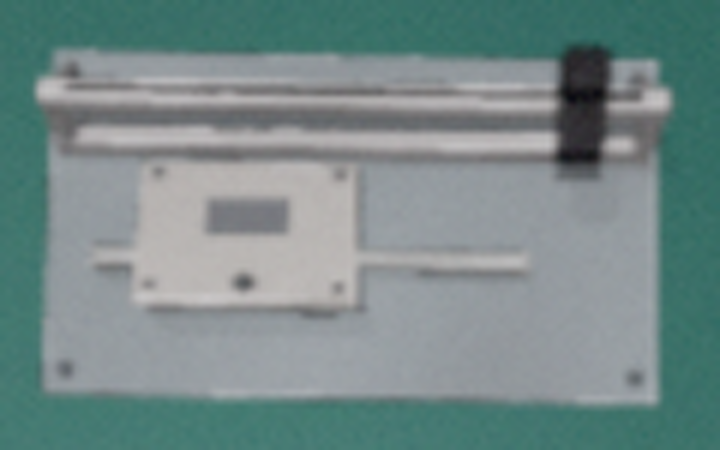

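The crop shows the bed corners at (55,50), (658,60), (43,390), (657,402), the panel's top edge from (133,303) to (358,305), its lower edge at row ~161, and the keeper at x~583.

```bash
cat > h.py <<'E'
import numpy as np
from station import *
def ray(n,px,z,tcp=None):
    c=camera_params(n);d=np.array([(px[0]-c['cx'])/c['fx'],(px[1]-c['cy'])/c['fy'],1])
    W=np.linalg.inv(c['world_to_cam']) if n!='wrist' else tcp@c['mount']
    o=W[:3,3];v=W[:3,:3]@d
    return o+v*(z-o[2])/v[2]
E
python3 - <<'E'
from h import *
T=lambda p:(p[0]/6+250-.4,p[1]/6+152-.4)
P=np.array([ray('top',T(p),.006)[:2] for p in[(55,50),(658,60),(43,390),(657,402)]])
F=np.array([[.065,.185],[.065,-.185],[-.145,.185],[-.145,-.185]])
a=P-P.mean(0);b=F-F.mean(0)
th=np.arctan2((b[:,0]*a[:,1]-b[:,1]*a[:,0]).sum(),(a*b).sum())
R=np.array([[np.cos(th),-np.sin(th)],[np.sin(th),np.cos(th)]]);o=P.mean(0)-R@F.mean(0)
print('frame',o,np.degrees(th),'resid',(P-(F@R.T+o)).round(4).tolist())
f=lambda p,z:((ray('top',T(p),z)[:2]-o)@R).round(4)
print('panel top',f((133,303),.075),f((358,305),.075),'low',f((140,160),.012),f((360,163),.012))
print('keeper grip top',f((563,48),.166),f((610,48),.166),f((587,85),.166))
print('rod',f((92,257),.044),f((528,263),.044))
print(np.round(camera_params('wrist')['mount'],3).tolist())
E
```

```text
frame [0.61555106 0.00856561] -1.9908581670358705 resid [[-0.001, -0.0001], [0.0001, -0.0001], [0.0009, 0.0002], [0.0, -0.0]]
panel top [-0.097  0.127] [-0.0958 -0.003 ] low [-0.004   0.1305] [-0.0033 -0.003 ]
keeper grip top [ 0.0399 -0.113 ] [ 0.0405 -0.139 ] [ 0.0195 -0.1264]
rod [-0.0672  0.1545] [-0.0661 -0.1035]
[[-0.0, -0.959, -0.282, 0.071], [1.0, -0.0, -0.0, 0.001], [0.0, -0.282, 0.959, -0.143], [0.0, 0.0, 0.0, 1.0]]
```

```bash
python3 -m handwheel '[[[0,0,-8.9,0,0,0,1],[0,0,-8.9,0,0,0,1],[0,0,0,-0.023,-0.042,0,0.7],[0,0,0,-0.023,-0.042,0,0.7],[0,0,0,-0.023,-0.042,0,0.7],[0,0,0,-0.023,-0.042,0,0.7],[0,0,0,-0.023,-0.042,0,0.7],[0,0,0,-0.023,-0.042,0,0.7],[0,0,0,-0.023,-0.042,0,0.7],[0,0,0,-0.023,-0.042,0,0.7],[0,0,0,-0.023,-0.042,0,0.7],[0,0,0,-0.023,-0.042,0,0.7],[0,0,0,-0.023,-0.042,0,0.7],[0,0,0,-0.023,-0.042,0,0.7],[0,-10,0,0,0,0,0.7],[0,-10,0,0,0,0,0.7],[0,-10,0,0,0,0,0.7],[0,-10,0,0,0,0,0.7]]]'
cat >> h.py <<'E'
from scipy.spatial.transform import Rotation as Ro
O=np.array([.6155,.0086,0]);FR=Ro.from_euler('z',-2,degrees=True)
def here(s=None):
    s=s or sense();R=FR.inv()*Ro.from_quat(s['tool_rot'])
    return FR.inv().apply(np.array(s['tcp_pos'])-O)*1000,R
def pose(pitch): # tool z pitched down `pitch` deg below horizontal
    return Ro.from_matrix(np.array([[-1,0,0],[0,1,0],[0,0,-1]]).T)*Ro.from_euler('y',pitch-90,degrees=True)
def goto(x,y,z,pitch):
    p,R=here();d=R.inv().apply(np.array([x,y,z])-p)
    print('shift mm',d.round(1),'turn',np.degrees((R.inv()*pose(pitch)).as_rotvec()).round(2))
def rep():
    p,R=here();s=sense();print('frame pos',p.round(1),'z',R.as_matrix()[:,2].round(3),'y',R.as_matrix()[:,1].round(3),'q',np.round(s['q'],2),'F',np.round(s['force'],1),s['t'],s['finger_gap'])
E
python3 -c "
from h import *
rep();goto(-135,62.5,42,50)"
```

```text
t: 2.35
tcp_pos: [0.4705, 0.0831, 0.2409]
tool_rot: [0.019, 0.943, -0.013, 0.332]
force: [34.9, -28.5, 33.4]
finger_gap: 0.701
gripper_force: 0.0
frame pos [-147.5   69.4  240.9] z [ 0.626 -0.016 -0.78 ] y [ 0.01   1.    -0.012] q [-0.06  0.21  2.25  0.37 -0.   -1.96] F [ 34.9 -28.5  33.4] 2.35 0.701347189955896
shift mm [114.8  -4.4 163. ] turn [-0.89 -1.25 -0.02]
```

```bash
python3 -m handwheel '[[[0,9,0,0,0,0,0.7],[0,9,0,0,0,0,0.7],[0,0,0,0,0,0,0.7]]]'; python3 -c "
from h import *
rep();goto(-140,62.5,46,68)"
```

```text
t: 2.72
tcp_pos: [0.4774, 0.0898, 0.2424]
tool_rot: [0.015, 0.978, -0.0, 0.207]
force: [-0.3, -0.4, -0.7]
finger_gap: 0.7
gripper_force: 0.0
frame pos [-140.8   76.3  242.4] z [ 0.405  0.007 -0.914] y [-0.005  1.     0.006] q [-0.05  0.21  2.05  0.03  0.47 -1.62] F [-0.3 -0.4 -0.7] 2.725 0.6997040798016698
shift mm [ 78.8 -15.  179.8] turn [0.42 1.87 0.16]
```

```bash
python3 -m handwheel '[[[0,0.5,0,0.010,-0.0019,0.0225,0.7],[0,0.5,0,0.010,-0.0019,0.0225,0.7],[0,0.5,0,0.010,-0.0019,0.0225,0.7],[0,0.3,0,0.010,-0.0019,0.0225,0.7],[0,0,0,0.010,-0.0019,0.0225,0.7],[0,0,0,0.010,-0.0019,0.0225,0.7],[0,0,0,0.010,-0.0019,0.0225,0.7],[0,0,0,0.008,-0.0019,0.0225,0.7],[0,0,0,0,0,0,0.7]]]'; python3 -c "
from h import *
import cv2
rep();cv2.imwrite('pics/w1.png',snapshot('wrist')[:,:,::-1])"
```

```text
t: 3.85
tcp_pos: [0.4747, 0.0848, 0.0874]
tool_rot: [0.015, 0.983, 0.005, 0.185]
force: [-0.0, -0.2, 0.7]
finger_gap: 0.697
gripper_force: 0.0
frame pos [-143.4   71.3   87.4] z [ 0.363  0.017 -0.932] y [-0.007  1.     0.016] q [-0.08  0.57  2.18  1.06  0.04 -2.67] F [-0.  -0.2  0.7] 3.85 0.697417963748942
```

View pics/w1.png

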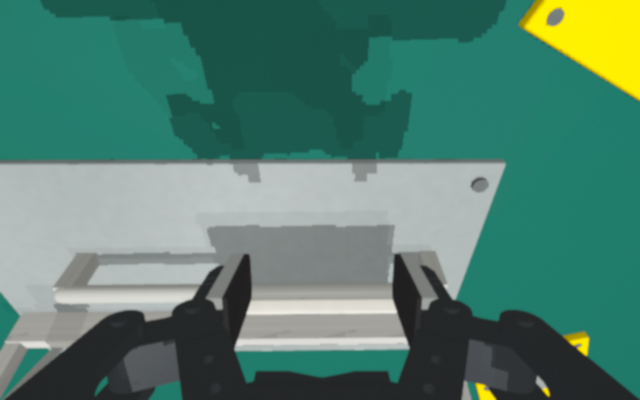

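The view looks towards the robot at image top. Panel underside is the grey block, cols 208–395 and rows 213–285, and the rod is at row 293. The fingers are centred at col 322. The arm is near its q5 = 0 limit at this pitch, so I'll go steeper.

```bash
python3 -m handwheel '[[[0,6,0,0,0,0,0.7],[0,6,0,0,0,0,0.7],[0,0,0,0,0,0,0.7]]]'; python3 -c "
from h import *
rep();goto(-135,62.5,52,80)"
```

```text
t: 4.28
tcp_pos: [0.4835, 0.1013, 0.0903]
tool_rot: [0.006, 0.987, 0.033, 0.157]
force: [0.5, -1.0, 0.4]
finger_gap: 0.699
gripper_force: 0.0
frame pos [-135.2   88.    90.3] z [ 0.307  0.074 -0.949] y [-0.033  0.997  0.067] q [-0.07  0.56  2.12  0.51  0.18 -2.12] F [ 0.5 -1.   0.4] 4.275 0.6993160103567999
shift mm [ 11.9 -28.   34.5] turn [4.17 7.97 0.91]
```

```bash
python3 -m handwheel '[[[2,4,0.4,0,0,0,0.7],[2.2,4,0.5,0,0,0,0.7],[0,0,0,0,0,0,0.7],[0,0,0,0,0,0,0.7]]]'; python3 -c "
from h import *
rep();goto(-135,62.5,52,82)"
```

```text
t: 4.78
tcp_pos: [0.4814, 0.1046, 0.0891]
tool_rot: [0.015, 0.995, 0.009, 0.095]
force: [-0.3, -0.7, -0.5]
finger_gap: 0.7
gripper_force: 0.0
frame pos [-137.4   91.3   89.1] z [ 0.189  0.022 -0.982] y [-0.007  1.     0.021] q [-0.03  0.56  2.02  0.06  0.37 -1.62] F [-0.3 -0.7 -0.5] 4.775 0.7002019376931987
shift mm [  4.7 -29.6  36.2] turn [1.24 2.89 0.19]
```

```bash
python3 -m handwheel '[[[0.6,1.5,0.1,0.001,-0.007,0,0.7],[0.6,1.4,0.1,0.001,-0.007,0,0.7],[0,0,0,0.001,-0.008,0.012,0.7],[0,0,0,0.001,-0.008,0.012,0.7],[0,0,0,0,0,0.012,0.7],[0,0,0,0,0,0,0.7]]]'; python3 -c "
from h import *
rep();goto(-108,62.5,52,82)"
```

```text
t: 5.52
tcp_pos: [0.4819, 0.0741, 0.0514]
tool_rot: [0.018, 0.997, -0.001, 0.068]
force: [-0.1, -0.8, -0.7]
finger_gap: 0.699
gripper_force: 0.0
frame pos [-135.8   60.8   51.4] z [ 0.137 -0.001 -0.991] y [ 0.001  1.    -0.   ] q [-0.08  0.64  2.01  0.02  0.35 -1.63] F [-0.1 -0.8 -0.7] 5.525 0.6986858492315827
shift mm [-27.6   1.7   3.2] turn [-0.03 -0.14 -0.06]
```

```bash
python3 -m handwheel '[[[0,0,0,0,0.0015,0.004,0.7],[0,0,0,0,0,0.004,0.7],[0,0,0,-0.007,0,0,0.7],[0,0,0,-0.007,0,0,0.7],[0,0,0,-0.005,0,0,0.7],[0,0,0,0,0,0,0.7]]]'; python3 -c "
from h import *
rep();cm=camera_params('side')
import cv2
cv2.imwrite('pics/s1.png',cv2.resize(snapshot('side')[170:260,280:380,::-1],None,fx=6,fy=6,interpolation=cv2.INTER_CUBIC))
p,R=here()
th=np.radians(np.linspace(35,82,11));D=110*np.c_[-np.cos(th),0*th,np.sin(th)]
print(R.inv().apply(np.diff(D,axis=0)).round(1).tolist())"
```

```text
t: 6.28
tcp_pos: [0.5036, 0.0749, 0.0479]
tool_rot: [0.018, 0.997, -0.002, 0.071]
force: [-0.3, 0.8, -0.6]
finger_gap: 0.698
gripper_force: 0.0
frame pos [-114.1   62.4   47.9] z [ 0.141 -0.001 -0.99 ] y [ 0.001  1.    -0.001] q [-0.07  0.66  1.96  0.01  0.37 -1.62] F [-0.3  0.8 -0.6] 6.275 0.6978633049344898
[[-6.4, -0.0, -6.3], [-6.9, -0.0, -5.8], [-7.4, -0.0, -5.2], [-7.8, 0.0, -4.6], [-8.1, 0.0, -3.9], [-8.4, 0.0, -3.2], [-8.7, 0.0, -2.5], [-8.8, 0.0, -1.8], [-9.0, 0.0, -1.1], [-9.0, 0.0, -0.4]]
```

View pics/s1.png

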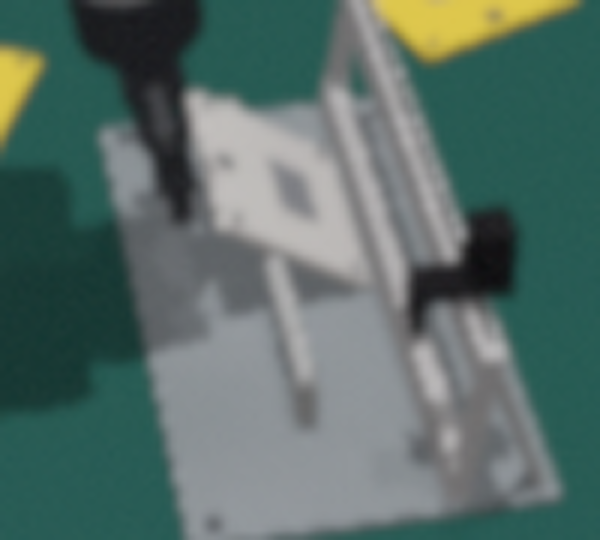

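The fingertips at (180,215) hang just robot-side of the panel's raised edge and below it. I'll creep to contact.

```bash
python3 -m handwheel '[[[0,0,0,-0.003,0,0,0.7],[0,0,0,-0.003,0,0,0.7],[0,0,0,0,0,0,0.7]]]'; python3 -c "
from h import *
rep()"; python3 -m handwheel '[[[0,0,0,-0.002,0,0,0.7],[0,0,0,-0.002,0,0,0.7],[0,0,0,0,0,0,0.7]]]'; python3 -c "
from h import *
rep()"
```

```text
t: 6.7
tcp_pos: [0.5091, 0.0747, 0.0485]
tool_rot: [0.018, 0.997, -0.002, 0.07]
force: [-0.3, -0.3, -0.8]
finger_gap: 0.7
gripper_force: 0.0
frame pos [-108.7   62.4   48.5] z [ 0.14  -0.001 -0.99 ] y [ 0.001  1.    -0.001] q [-0.07  0.66  1.95  0.01  0.39 -1.62] F [-0.3 -0.3 -0.8] 6.7 0.6999637887206184
t: 7.08
tcp_pos: [0.5114, 0.0748, 0.0486]
tool_rot: [0.018, 0.997, -0.002, 0.069]
force: [-1.5, -0.1, -0.4]
finger_gap: 0.699
gripper_force: 1.1
frame pos [-106.3   62.5   48.6] z [ 0.137 -0.001 -0.991] y [ 0.     1.    -0.001] q [-0.07  0.66  1.94  0.01  0.4  -1.62] F [-1.5 -0.1 -0.4] 7.075 0.699289738118758
```

```bash
python3 -m handwheel '[[[0,0,0,-0.0035,0,-0.0031,0.7],[0,0,0,-0.0035,0,-0.0031,0.7],[0,0,0,-0.0036,0,-0.0029,0.7],[0,0,0,-0.0035,0,-0.0029,0.7],[0,0,0,-0.0037,0,-0.0026,0.7],[0,0,0,-0.0037,0,-0.0026,0.7]]]'; python3 -c "
from h import *
rep()"; python3 -m handwheel '[[[0,0,0,-0.0039,0,-0.0023,0.7],[0,0,0,-0.0039,0,-0.0023,0.7],[0,0,0,-0.0041,0,-0.002,0.7],[0,0,0,-0.0041,0,-0.002,0.7]]]'; python3 -c "
from h import *
rep()
import cv2
cv2.imwrite('pics/s2.png',cv2.resize(snapshot('side')[170:260,280:380,::-1],None,fx=6,fy=6,interpolation=cv2.INTER_CUBIC))"
```

```text
t: 7.82
tcp_pos: [0.5319, 0.074, 0.0694]
tool_rot: [0.018, 0.997, -0.002, 0.07]
force: [-3.3, 1.3, 1.5]
finger_gap: 0.703
gripper_force: 1.3
frame pos [-85.8  62.5  69.4] z [ 0.14  -0.001 -0.99 ] y [ 0.001  1.    -0.001] q [-0.07  0.63  1.89  0.01  0.48 -1.62] F [-3.3  1.3  1.5] 7.825 0.7029871825074232
t: 8.32
tcp_pos: [0.5467, 0.0735, 0.0799]
tool_rot: [0.018, 0.997, -0.002, 0.07]
force: [-0.2, -0.1, 0.6]
finger_gap: 0.701
gripper_force: 0.7
frame pos [-71.   62.4  79.9] z [ 0.14  -0.001 -0.99 ] y [ 0.001  1.    -0.001] q [-0.07  0.62  1.84  0.01  0.53 -1.61] F [-0.2 -0.1  0.6] 8.325 0.7012707621809001
```

View pics/s2.png

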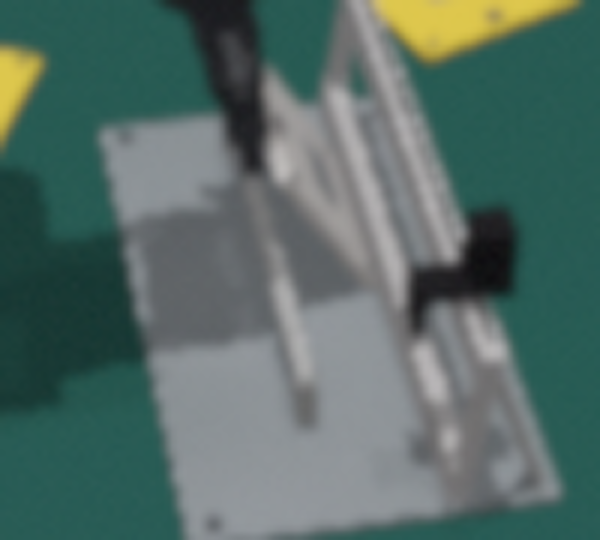

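The panel is rising on the fingers at (260,170), at about 60°. I'll continue the arc.

```bash
python3 -m handwheel '[[[0,0,0,-0.0042,0,-0.0018,0.7],[0,0,0,-0.0042,0,-0.0018,0.7],[0,0,0,-0.0042,0,-0.0014,0.7],[0,0,0,-0.0043,0,-0.0013,0.7],[0,0,0,-0.0044,0,-0.0009,0.7],[0,0,0,-0.0044,0,-0.0009,0.7],[0,0,0,-0.0045,0,-0.0005,0.7],[0,0,0,-0.003,0,-0.0003,0.7],[0,0,0,0,0,0,0.7]]]'; python3 -c "
from h import *
rep()"; python3 -m handwheel '[[[0,0,0,-0.003,0,0,0.7],[0,0,0,-0.003,0,0,0.7],[0,0,0,0,0,0,0.7]]]'; python3 -c "
from h import *
rep()"
```

```text
t: 9.5
tcp_pos: [0.5782, 0.0724, 0.0933]
tool_rot: [0.018, 0.997, -0.002, 0.07]
force: [-0.8, -0.2, -0.0]
finger_gap: 0.701
gripper_force: 0.1
frame pos [-39.5  62.4  93.3] z [ 0.14  -0.001 -0.99 ] y [ 0.001  1.    -0.001] q [-0.07  0.63  1.76  0.01  0.61 -1.61] F [-0.8 -0.2 -0. ] 9.5 0.7014723486516224
t: 9.88
tcp_pos: [0.5841, 0.0721, 0.0941]
tool_rot: [0.018, 0.997, -0.002, 0.07]
force: [-0.3, 0.0, -0.2]
finger_gap: 0.7
gripper_force: 0.1
frame pos [-33.5  62.4  94.1] z [ 0.14  -0.001 -0.99 ] y [ 0.001  1.    -0.001] q [-0.07  0.63  1.74  0.01  0.63 -1.61] F [-0.3  0.  -0.2] 9.875 0.7001085071771221
```

```bash
python3 -m handwheel '[[[0,2,0,-0.003,0,0,0.7],[0,2,0,-0.003,0,0,0.7],[0,2,0,-0.003,0,0,0.7],[0,2,0,-0.003,0,0,0.7],[0,0,0,-0.003,0,0,0.7],[0,0,0,0,0,0,0.7]]]'; python3 -c "
from h import *
rep()"; python3 -m handwheel '[[[0,0,0,-0.002,0,0,0.7],[0,0,0,-0.002,0,0,0.7],[0,0,0,-0.002,0,0,0.7],[0,0,0,0,0,0,0.7]]]'; python3 -c "
from h import *
rep()"
```

```text
t: 10.62
tcp_pos: [0.5985, 0.0716, 0.0949]
tool_rot: [0.018, 1.0, -0.0, 0.0]
force: [-1.1, 1.0, 0.7]
finger_gap: 0.7
gripper_force: 0.0
frame pos [-19.2  62.4  94.9] z [ 0.001 -0.001 -1.   ] y [ 0.001  1.    -0.001] q [-0.07  0.68  1.6  -0.    0.86 -1.6 ] F [-1.1  1.   0.7] 10.625 0.6998900594714308
t: 11.12
tcp_pos: [0.6048, 0.0714, 0.0951]
tool_rot: [0.018, 1.0, -0.0, 0.0]
force: [1.2, -0.7, -0.0]
finger_gap: 0.699
gripper_force: 0.0
frame pos [-12.9  62.4  95.1] z [ 0.001 -0.001 -1.   ] y [ 0.001  1.    -0.001] q [-0.07  0.68  1.58 -0.    0.87 -1.6 ] F [ 1.2 -0.7 -0. ] 11.125 0.6993346026038251
```

```bash
python3 -m handwheel '[[[0,0,0,-0.002,0,0,0.7],[0,0,0,-0.002,0,0,0.7],[0,0,0,0,0,0,0.7]]]'; python3 -c "
from h import *
rep()"; python3 -m handwheel '[[[0,0,0,-0.002,0,0,0.7],[0,0,0,-0.002,0,0,0.7],[0,0,0,0,0,0,0.7]]]'; python3 -c "
from h import *
rep()
import cv2
cv2.imwrite('pics/s3.png',cv2.resize(snapshot('side')[170:260,280:380,::-1],None,fx=6,fy=6,interpolation=cv2.INTER_CUBIC))"
```

```text
t: 11.5
tcp_pos: [0.6088, 0.0713, 0.0951]
tool_rot: [0.018, 1.0, -0.0, 0.0]
force: [-0.5, -1.0, 0.2]
finger_gap: 0.697
gripper_force: 0.0
frame pos [-8.8 62.4 95.1] z [ 0.001 -0.001 -1.   ] y [ 0.001  1.    -0.001] q [-0.07  0.69  1.57 -0.    0.88 -1.6 ] F [-0.5 -1.   0.2] 11.5 0.6968945930785878
t: 11.88
tcp_pos: [0.6109, 0.0713, 0.0949]
tool_rot: [0.018, 1.0, -0.0, -0.002]
force: [-4.8, 0.7, 3.6]
finger_gap: 0.695
gripper_force: 2.6
frame pos [-6.8 62.5 94.9] z [-0.003 -0.001 -1.   ] y [ 0.     1.    -0.001] q [-0.06  0.69  1.56 -0.    0.89 -1.6 ] F [-4.8  0.7  3.6] 11.875 0.6953884085219871
```

View pics/s3.png

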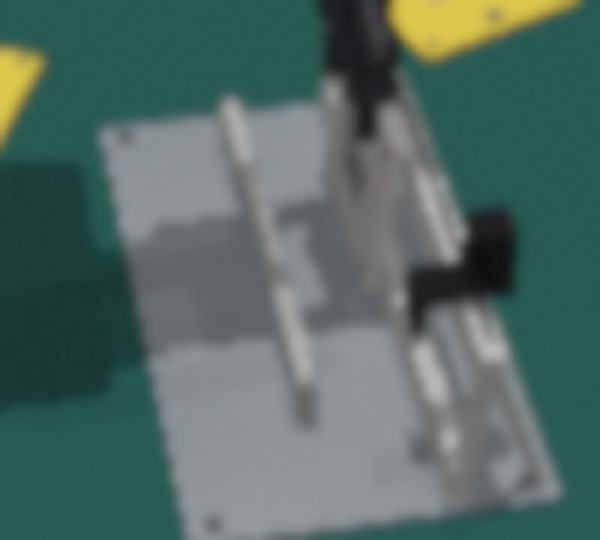

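The panel stands against the rail with the fingers at (370,130). The lower edge may be a few mm out, so I'll back off and nudge it in at the foot with a pitched tool.

```bash
python3 -m handwheel '[[[0,0,0,0.006,0,0,0.7],[0,0,0,0.012,0,0,0.7],[0,0,0,0.020,0,0,0.7],[0,-8,0,0,0,0,0.7],[0,-8,0,0,0,0,0.7],[0,-7,0,0,0,0,0.7],[0,-7,0,0,0,0,0.7],[0,0,0,0,0,0,0.7]]]'; python3 -c "
from h import *
rep();goto(-30,62.5,32,60)
import cv2
cv2.imwrite('pics/w4.png',snapshot('wrist')[:,:,::-1])"
```

```text
t: 12.92
tcp_pos: [0.5767, 0.0769, 0.1007]
tool_rot: [0.019, 0.968, -0.01, 0.252]
force: [0.0, -0.2, 0.7]
finger_gap: 0.697
gripper_force: 0.0
frame pos [-41.2  66.9 100.7] z [ 0.487 -0.012 -0.873] y [ 0.006  1.    -0.01 ] q [-0.06  0.61  2.03  0.25  0.   -1.84] F [ 0.  -0.2  0.7] 12.925 0.6972734807604009
shift mm [23.7 -3.7 65.5] turn [-0.68 -0.84 -0.02]
```

View pics/w4.png

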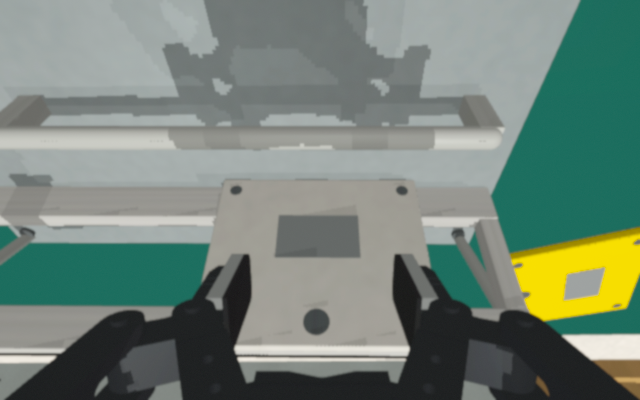

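The panel stands upright in the wrist view, its lower edge at row 180 (cols 222–419) and the foot bar's line at row ~187.

Run:
```python
from h import *
s=sense();T=np.eye(4);T[:3,:3]=Ro.from_quat(s['tool_rot']).as_matrix();T[:3,3]=s['tcp_pos']
f=lambda p,z:(FR.inv().apply(ray('wrist',p,z,T)-O)*1000).round(1)
for p in[(222,181),(419,181),(470,187),(150,187),(60,187)]:print(p,f(p,.006))
import cv2
g=cv2.imread('pics/w4.png',0).astype(int)
for c in(80,150,208,260,370,430,470):print(c,g[170:232:2,c].tolist())
```

```text
(222, 181) [-1.1 -3.4  6. ]
(419, 181) [ -1.6 133.1   6. ]
(470, 187) [  4.  169.7   6. ]
(150, 187) [  4.8 -55.9   6. ]
(60, 187) [   5.1 -120.4    6. ]
80 [169, 170, 170, 170, 170, 169, 164, 161, 155, 144, 144, 147, 146, 148, 148, 148, 147, 148, 151, 149, 147, 148, 154, 189, 205, 208, 207, 186, 132, 146, 168]
150 [172, 172, 172, 172, 172, 171, 164, 162, 155, 143, 145, 150, 148, 149, 150, 148, 149, 150, 151, 149, 147, 148, 154, 186, 204, 207, 207, 202, 179, 173, 173]
208 [171, 169, 164, 162, 162, 164, 163, 162, 154, 144, 146, 150, 149, 149, 149, 148, 148, 151, 151, 145, 140, 147, 152, 183, 204, 205, 206, 201, 176, 170, 170]
260 [170, 166, 161, 161, 159, 151, 154, 154, 155, 156, 155, 156, 156, 156, 156, 155, 155, 154, 156, 156, 155, 156, 156, 156, 156, 155, 156, 157, 158, 159, 158]
370 [171, 167, 163, 163, 160, 149, 154, 155, 156, 156, 156, 156, 156, 156, 156, 155, 156, 156, 156, 156, 157, 156, 157, 157, 156, 156, 156, 155, 155, 155, 155]
430 [172, 172, 172, 173, 173, 172, 167, 164, 159, 153, 151, 151, 150, 150, 150, 149, 150, 150, 150, 148, 147, 143, 137, 162, 200, 206, 205, 200, 173, 172, 173]
470 [169, 169, 170, 170, 170, 171, 172, 171, 161, 153, 150, 150, 150, 149, 149, 150, 149, 148, 149, 148, 146, 147, 148, 165, 199, 207, 206, 189, 159, 170, 173]
```

Front face reads about 6 mm ahead of the fence foot line, so with an 8 mm thick panel it is seated at the foot. I'll retreat upward and go to the keeper.

```bash
python3 -m handwheel '[[[0,0,0,0,0,-0.02,1],[0,0,0,0,0,-0.03,1],[0,8,0,0,0,-0.03,1],[0,8,0,0,0,-0.03,1],[0,8,0,0,0,-0.03,1],[0,5,0,0,0,0,1],[0,0,0,0,0,0,1]]]'; python3 -c "
from h import *
rep();goto(-30,-100,240,90)"
```

```text
t: 13.85
tcp_pos: [0.5274, 0.0791, 0.2251]
tool_rot: [0.021, 1.0, -0.006, 0.016]
force: [-1.1, 0.8, -0.2]
finger_gap: 1.001
gripper_force: 0.0
frame pos [-90.5  67.4 225.1] z [ 0.032 -0.012 -0.999] y [ 0.007  1.    -0.012] q [-0.05  0.4   1.69 -0.01  1.02 -1.58] F [-1.1  0.8 -0.2] 13.85 1.0014815861922002
shift mm [ -62.1 -167.1  -11. ] turn [-0.68  1.82 -0.41]
```

```bash
python3 -m handwheel '[[[-0.7,1.8,-0.4,-0.008,-0.016,-0.0015,1],[0,0,0,-0.008,-0.016,-0.0015,1],[0,0,0,-0.008,-0.016,-0.0015,1],[0,0,0,-0.008,-0.016,-0.0015,1],[0,0,0,-0.008,-0.016,-0.0015,1],[0,0,0,-0.008,-0.016,-0.0015,1],[0,0,0,-0.008,-0.016,-0.0015,1],[0,0,0,-0.006,-0.016,-0.0015,1],[0,0,0,0,0,0,1]]]'; python3 -c "
from h import *
rep()
import cv2
cv2.imwrite('pics/w5.png',snapshot('wrist')[:,:,::-1])
s=sense();np.savez('w5.npz',p=s['tcp_pos'],q=s['tool_rot'])"
```

```text
t: 14.98
tcp_pos: [0.5817, -0.0514, 0.2355]
tool_rot: [0.018, 1.0, 0.001, -0.003]
force: [-0.3, -0.0, 0.3]
finger_gap: 1.0
gripper_force: 0.0
frame pos [-31.7 -61.1 235.5] z [-0.007  0.002 -1.   ] y [0.001 1.    0.002] q [-0.28  0.47  1.53  0.    1.15 -1.81] F [-0.3 -0.   0.3] 14.975 0.9997769655126542
```

View pics/w5.png

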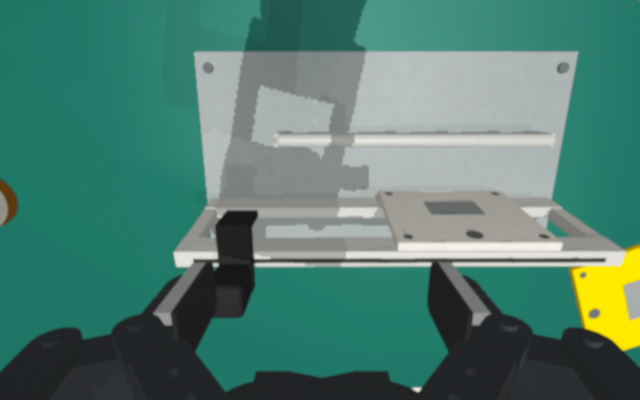

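Wrist view: keeper grip top at about (233,300), bridge (235,235), rail ends (176,250)/(622,248), and the panel's top edge from (397,249) to (562,246) with its middle hole at (475,235).

Run:
```python
from h import *
import cv2
d=np.load('w5.npz');T=np.eye(4);T[:3,:3]=Ro.from_quat(d['q']).as_matrix();T[:3,3]=d['p']
f=lambda p,z:(FR.inv().apply(ray('wrist',p,z,T)-O)*1000).round(1)
g=cv2.imread('pics/w5.png',0).astype(float)
def edges(r,a,b,k=3):
    v=g[r-1:r+2,a:b].mean(0);e=np.diff(v);i=np.argsort(-abs(e))[:k];return sorted((int(a+j+.5),int(e[j])) for j in i)
print('rail L',edges(256,160,200),'R',edges(256,600,640))
for r in(225,235,241):print(r,'panel L',edges(r,375,405),'R',edges(r,540,570))
for r in(225,240):print('bridge',edges(r,205,265,5))
h=(g[225:246,400:555]<90).astype('uint8')
n,l,st,c=cv2.connectedComponentsWithStats(h)
for s,q in zip(st[1:],c[1:]):
    if s[4]>6:print('hole',q+[400,225],s[4],f(q+[400,225],.107))
for p in[(176,256),(622,256)]:print('rail',f(p,.110))
for p in[(195,52),(578,52)]:print('bed',f(p,.006))
for p in[(397,247),(562,246)]:print('ptop',f(p,.115))
for p in[(217,235),(254,235)]:print('bridge',f(p,.130))
for p in[(215,280),(247,280)]:print('grip bot/top',f(p,.166))
```

```text
rail L [(172, 36), (173, 47), (174, 27)] R [(605, 5), (624, -5), (625, -4)]
225 panel L [(387, -6), (388, -8), (391, 8)] R [(545, -16), (546, -28), (547, -22)]
235 panel L [(391, -14), (402, -16), (403, -21)] R [(546, 12), (547, 13), (548, 12)]
241 panel L [(396, 10), (397, 13), (398, 9)] R [(560, -5), (561, -9), (562, -9)]
bridge [(214, -25), (215, -31), (216, -19), (251, 33), (252, 33)]
bridge [(215, -33), (216, -37), (217, -16), (251, 40), (252, 35)]
hole [474.26470588 234.27941176] 68 [  2.5  63.4 107. ]
hole [407.69230769 236.07692308] 13 [  4.    9.9 107. ]
hole [543.78571429 236.        ] 14 [  4.  119.7 107. ]
rail [  19.9 -177.1  110. ]
rail [ 20.3 184.1 110. ]
bed [-145.6 -180.7    6. ]
bed [-145.6  187.5    6. ]
ptop [ 10.1   0.  115. ]
ptop [  9.4 130.2 115. ]
bridge [  -6.  -136.4  130. ]
bridge [  -5.9 -109.2  130. ]
grip bot/top [  11.5 -129.1  166. ]
grip bot/top [  11.5 -108.3  166. ]
```

```bash
python3 -m handwheel '[[[0,0,0,-0.015,-0.016,0,1],[0,0,0,-0.015,-0.016,0,1],[0,0,0,-0.015,-0.016,0,1],[0,0,0,-0.016,-0.017,0,1],[0,0,0,0,0,0,1]]]'; python3 -c "
from h import *
rep();goto(30,-126.5,137,90)"
```

```text
t: 15.65
tcp_pos: [0.6403, -0.1173, 0.2345]
tool_rot: [0.017, 1.0, 0.001, -0.004]
force: [-0.1, 0.6, -0.2]
finger_gap: 0.999
gripper_force: 0.0
frame pos [  29.1 -125.   234.5] z [-0.008  0.002 -1.   ] y [-0.001  1.     0.002] q [-0.35  0.56  1.35 -0.    1.23 -1.89] F [-0.1  0.6 -0.2] 15.65 0.9993149109659918
shift mm [-1.6 -1.8 97.5] turn [ 0.13 -0.43  0.03]
```

```bash
python3 -m handwheel '[[[0,-0.4,0,-0.002,-0.002,0.02,1],[0,0,0,0,0,0.02,1],[0,0,0,0,0,0.02,1],[0,0,0,0,0,0.02,1],[0,0,0,0,0,0.017,1],[0,0,0,0,0,0,1]]]'; python3 -m handwheel '[[[0,0,0,0,0,0,0.5],[0,0,0,0,0,0,0.4],[0,0,0,0,0,0,0.2],[0,0,0,0,0,0,0.2],[0,0,0,0,0,0,0.2],[0,0,0,0,0,0,0.2]]]' 20;  python3 -c "
from h import *
rep()"
```

```text
t: 16.4
tcp_pos: [0.6401, -0.1176, 0.1363]
tool_rot: [0.017, 1.0, 0.002, -0.002]
force: [-1.2, -0.0, -0.7]
finger_gap: 1.001
gripper_force: 0.0
t: 17.15
tcp_pos: [0.6419, -0.119, 0.1385]
tool_rot: [0.017, 1.0, 0.001, 0.0]
force: [-1.3, 0.6, 4.3]
finger_gap: 0.301
gripper_force: 25.4
frame pos [  30.9 -126.6  138.5] z [ 0.     0.002 -1.   ] y [-0.001  1.     0.002] q [-0.36  0.67  1.44  0.    1.03 -1.89] F [-1.3  0.6  4.3] 17.15 0.3014022073816873
```

```bash
python3 -m handwheel '[[[0,0,0,0,0.004,0,0.2],[0,0,0,0,0.008,0,0.2],[0,0,0,0,0.009,0,0.2],[0,0,0,0,0.009,0,0.2],[0,0,0,0,0.009,0,0.2],[0,0,0,0,0.009,0,0.2],[0,0,0,0,0.009,0,0.2],[0,0,0,0,0.009,0,0.2],[0,0,0,0,0.006,0,0.2],[0,0,0,0,0.003,0,0.2],[0,0,0,0,0,0,0.2]]]';  python3 -c "
from h import *
rep()"
```

```text
t: 18.52
tcp_pos: [0.6446, -0.0438, 0.1385]
tool_rot: [0.017, 1.0, 0.001, 0.0]
force: [-0.0, -1.4, 4.9]
finger_gap: 0.298
gripper_force: 25.5
frame pos [ 30.9 -51.4 138.5] z [ 0.001  0.002 -1.   ] y [-0.001  1.     0.002] q [-0.24  0.66  1.46  0.    1.02 -1.78] F [-0.  -1.4  4.9] 18.525 0.29824056772271795
```

Sliding well; 114 mm to go.

```bash
python3 -m handwheel '[[[0,0,0,0,0.004,0,0.2],[0,0,0,0,0.008,0,0.2],[0,0,0,0,0.009,0,0.2],[0,0,0,0,0.009,0,0.2],[0,0,0,0,0.009,0,0.2],[0,0,0,0,0.006,0,0.2],[0,0,0,0,0.003,0,0.2],[0,0,0,0,0,0,0.2]]]';  python3 -c "
from h import *
rep()"; python3 -m handwheel '[[[0,0,0,0,0.004,0,0.2],[0,0,0,0,0.008,0,0.2],[0,0,0,0,0.009,0,0.2],[0,0,0,0,0.009,0,0.2],[0,0,0,0,0.009,0,0.2],[0,0,0,0,0.009,0,0.2],[0,0,0,0,0.007,0,0.2],[0,0,0,0,0.006,0,0.2],[0,0,0,0,0.004,0,0.2],[0,0,0,0,0,0,0.2]]]';python3 -c "
from h import *
rep()"
```

```text
t: 19.52
tcp_pos: [0.6462, 0.0044, 0.1385]
tool_rot: [0.017, 1.0, 0.001, 0.0]
force: [-0.3, -0.8, 5.5]
finger_gap: 0.298
gripper_force: 25.5
frame pos [ 30.8  -3.2 138.5] z [ 0.001  0.002 -1.   ] y [-0.001  1.     0.002] q [-0.17  0.66  1.46  0.    1.02 -1.71] F [-0.3 -0.8  5.5] 19.525 0.29776684679594645
t: 20.78
tcp_pos: [0.6485, 0.0697, 0.1385]
tool_rot: [0.017, 1.0, 0.001, 0.0]
force: [0.1, -0.2, 4.6]
finger_gap: 0.301
gripper_force: 25.5
frame pos [ 30.8  62.2 138.5] z [ 0.001  0.003 -1.   ] y [-0.001  1.     0.003] q [-0.07  0.67  1.44  0.    1.03 -1.6 ] F [ 0.1 -0.2  4.6] 20.775 0.30087016326364135
```

```bash
python3 -m handwheel '[[[0,0,0,0,0,0,0.6],[0,0,0,0,0,0,1],[0,0,0,0,0,0,1],[0,0,0,0,0,0,1],[0,0,0,0,0,-0.02,1],[0,0,0,0,0,-0.025,1],[0,0,0,0,0,-0.025,1],[0,0,0,0.01,0,-0.025,1],[0,0,0,0.025,0,0,1],[0,0,0,0.025,0,0,1],[0,0,0,0,0,0,1],[0,0,0,0,0,0,1]]]'; python3 -c "
from h import *
rep()
import cv2
s=sense();np.savez('w6.npz',p=s['tcp_pos'],q=s['tool_rot'])
cv2.imwrite('pics/w6.png',snapshot('wrist')[:,:,::-1])"
```

```text
t: 22.28
tcp_pos: [0.5892, 0.0707, 0.2335]
tool_rot: [0.017, 1.0, 0.001, 0.001]
force: [1.2, 0.5, 0.1]
finger_gap: 1.0
gripper_force: 0.0
frame pos [-28.5  61.2 233.5] z [ 0.001  0.002 -1.   ] y [-0.001  1.     0.002] q [-0.07  0.48  1.51  0.    1.15 -1.61] F [1.2 0.5 0.1] 22.275 0.9998068283699525
```

View pics/w6.png

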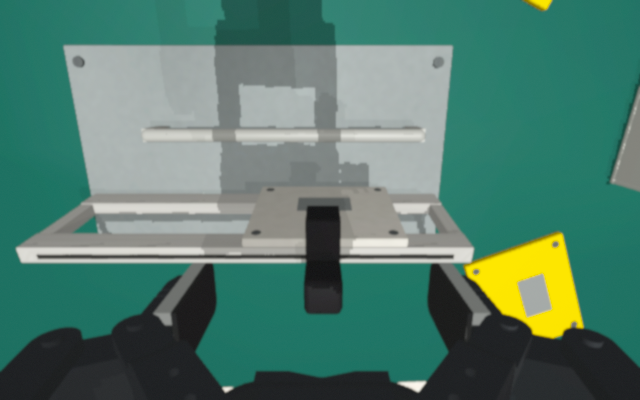

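The keeper bridge spans cols ~306–341 over the upright panel (top edge cols 244–408, holes at 256 and 393). Measuring the offset.

Run:
```python
from h import *
import cv2
d=np.load('w6.npz');T=np.eye(4);T[:3,:3]=Ro.from_quat(d['q']).as_matrix();T[:3,3]=d['p']
f=lambda p,z:(FR.inv().apply(ray('wrist',p,z,T)-O)*1000).round(1)
print(camera_params('wrist')['cx'])
g=cv2.imread('pics/w6.png',0).astype(float)
h=(g[180:243,240:415]<105).astype('uint8')
n,l,st,c=cv2.connectedComponentsWithStats(h)
for s,q in zip(st[1:],c[1:]):
    if 6<s[4]<100:
        q=q+[240,180];print('hole',q.round(1),s[4],f(q,.107 if q[1]>215 else .018))
for r in(225,235,240):
    v=g[r-1:r+2].mean(0);e=np.diff(v)
    L=300+np.argmin(e[300:315]);R=330+np.argmax(e[330:350]);print('bridge',L,R,f((L+.5,r),.130)[1],f((R+.5,r),.130)[1])
    L=235+np.argmax(abs(e[235:253]));R=396+np.argmax(abs(e[396:415]));print(' panel',L,R,f((L+.5,r),.11)[1],f((R+.5,r),.11)[1])
```

```text
321.5446104104785
hole [270.1 189.1] 16 [-7.6  9.4 18. ]
hole [377.2 189.4] 9 [ -7.3 119.2  18. ]
hole [255.8 232.1] 33 [  5.    9.5 107. ]
hole [393.3 232.3] 27 [  5.1 119.2 107. ]
bridge 305 339 50.3 74.9
 panel 246 401 3.1 124.7
bridge 305 339 50.2 75.0
 panel 251 396 6.6 121.3
bridge 305 339 50.1 75.1
 panel 241 407 -1.6 130.3
```

The hole positions give a panel lean of 0.141 rad, which is flush. The keeper is within about 1.7 mm of the panel's middle, and the robot is clear of everything.

```bash
python3 -c "
from station import *
print(sign_off())"
```

```text
the job is handed in; nothing more can be done
None
```

The job is handed in at about 22 s: the panel stands flush against the fence (measured lean 0.141 rad), the keeper is let go within about 2 mm of the panel's middle, and the arm never went near the tray, bottle or screwdriver.

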